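# Clear the flow cells and realign the photometer mirror

### The arm

A 6-joint arm with a two-finger parallel gripper is mounted at the origin on the work surface. World frame = base frame: x ahead of the robot, y to its left, z up, the work surface at z = 0. Lengths are in mm, angles in degrees, forces in N, time in s.
With the tool pointing down it reaches from about 275 to 775 mm from the base axis. Payload 14.6 kg.
Tool frame: the origin (TCP) lies at the very end of the fingers, on their centre line; the grasp point (between the pads) lies 19 mm behind it; z points along the fingers, y is the line along which they close (so a half turn about z gives the same grasp; the last joint's range is limited). The gripper opens to 85 mm and grips with 20 to 120 N. Pads are 22 mm wide; open, the fingers measure 114 mm over their backs; the gripper's body (76 mm by 85 mm) begins 54 mm behind the grasp point. The pads swing forward as they close: fully open they stand 13 mm farther back than shut.
Start: joints at [65.128, 15.075, -2.767, 72.158, 0, 81.102], TCP at [144.486, 504.73, 231.278] pointing down, gripper open.
Joint ranges: [-151.79, 151.79], [-50.71, 97.33], [-67.44, 78.34], [-121.81, 120.89], [-77.56, 73.72], [-180, 180]. Speed limits (degrees/s): [108.29, 108.29, 147.25, 159.86, 180, 180].

### API

Orientations are given as [roll, pitch, yaw] about the fixed x, y, z axes, in that order (R = Rz(yaw) Ry(pitch) Rx(roll)).
In Python, from workcell import env, hand, optics gives the robot as it stands. Calls block until the motion is done:
- env.goto(position, orientation): joint-space move of the TCP to a pose.
- env.move_l(position, attitude=None, speed=150, max_force=None): straight line of the TCP; attitude=None keeps the orientation; speed is the mean speed in mm/s. With max_force (N) it stops when the force on the tool has changed by that much, and returns True; else False.
- env.move_j(angles): joint-space move.
- hand.open_gripper() and hand.close_gripper(squeeze=None): open the fingers fully, or close them until they stop; squeeze is the grip in N (None keeps the last).
- env.dwell(seconds).
- env.solve_ik(position, orientation): joint angles nearest the present ones, or None.
- optics.snapshot(name): name is "side" or "top" or "wrist"; returns (picture, depth): 480x640x3 uint8, red, green, blue; 480x640 float32, mm along the optical axis (not along the pixel's ray), 0 where there is no reading.
- optics.camera_params(name): a dict with "vfov" (degrees; the focal length in pixels is half the picture's height over the tangent of half this angle, whatever the lens; pixels are square), "cx", "cy" (the principal point, pixels), "position" and "rotation" of the camera in the world; the wrist camera has in their place "T_tool_cam" (4x4, takes a point from camera to tool coordinates, whose origin is the TCP and whose axes are the flange's). Camera axes: x right, y down, z forward; pixel columns grow to the right and rows downward; lengths in mm; the calibration is good to about 2 mm. A picture is of the moment at which its call begins: read the wrist's pose just before it. camera_params takes no time and is no camera call.
A pose or a line that the arm cannot do raises env.MotionError and nothing moves.
- env.job_done(): hands the job in; it is judged then, once.
Readings, each from a call of its own:
- env.get_clock(): time.
- env.get_joints(): joint angles.
- env.get_joint_vel(): joint speeds.
- env.get_joint_torque(): joint torques, N m.
- env.get_tcp_pos(): TCP position.
- env.get_tcp_rot(): TCP orientation.
- env.get_ft_force(): force on the tool from outside, world axes, zero at the start.
- env.get_ft_torque(): the same for the moment, N m.
- env.get_finger_gap(): finger opening in mm.
- env.get_gripper_force(): force on a finger pad.
Only numpy, scipy, OpenCV 4.12 (cv2) and the standard library are available. Lean on these libraries where they do the work, as an engineer would, in place of code of your own. Each camera call takes 0.05 s, during which the arm holds its last target. There are 200 camera calls.

### The job

Get the photometer ready for service. First draw every flow cell straight out of the cell block, without levering it in its bore, and lay them flat, side by side, on the floor of the white tray; only then turn the two screws on top of the mirror mount until the red light spot sits wholly inside the ring on the detector window. Do not disturb the bottle, the jar or the screwdriver.

Things in the scene. Friction and masses are not known exactly. Their poses are not given: they have to be found in the camera images.
- bench: photometer bench: a fixed aluminium base plate (12 mm thick) with detector, cell block, mirror mount and lamp. Origin on the table under the light path, z up. Its x runs along the light path from the detector (x = -152 mm) through the cell block to the mirror (x = 120 mm). 'Bench' coordinates below are in this frame
- block (a point): centre of the cell block, an aluminium block 166 (x) x 90 (y) x 50 (z) mm fixed on the bench at bench x -22, y 0, z 85 mm. Three level bores, 16.5 mm wide, run through it along bench y, at bench x = -74, -22 and 30 mm and z = 85 mm
- lamp (a point): centre of the lamp, a black box 70 x 90 x 75 mm, top 123 mm above the table, fixed at bench x 120, y 175, z 85 mm; its tube points at the mirror
- cell1: flow cell 1 (may be absent), 120 g: glass tube 14 mm thick, 105 mm long, on a black end block 20 (x) x 36 (y) x 26 (z) mm. Origin: centre of the end block; y runs along the tube to its end at 123 mm; thin nipples reach back to y = -30 mm. Starts in the bore at bench x = -74 mm, tube about 95 mm deep, end block outside on the -y side; it slides out towards bench -y
- cell1_tip (a point): centre of the free end of the glass tube of flow cell 1
- cell2: flow cell 2 (may be absent), 120 g: glass tube 14 mm thick, 105 mm long, on a black end block 20 (x) x 36 (y) x 26 (z) mm. Origin: centre of the end block; y runs along the tube to its end at 123 mm; thin nipples reach back to y = -30 mm. Starts in the bore at bench x = -22 mm, tube about 95 mm deep, end block outside on the -y side; it slides out towards bench -y
- cell2_tip (a point): centre of the free end of the glass tube of flow cell 2
- cell3: flow cell 3 (may be absent), 120 g: glass tube 14 mm thick, 105 mm long, on a black end block 20 (x) x 36 (y) x 26 (z) mm. Origin: centre of the end block; y runs along the tube to its end at 123 mm; thin nipples reach back to y = -30 mm. Starts in the bore at bench x = 30 mm, tube about 95 mm deep, end block outside on the -y side; it slides out towards bench -y
- cell3_tip (a point): centre of the free end of the glass tube of flow cell 3
- tray: loose white plastic tray 220 (x) x 200 (y) mm, walls 28 mm high and 4 mm thick, floor 4 mm thick; origin under its centre at table height, z up. 0.9 kg, can be shoved
- spot (a point): centre of the red light spot (10 mm in diameter) on the detector window. It lies in the window's plane and moves when the screws are turned
- mark (a point): centre of the black ring (inner diameter 16 mm) with crosshairs on the white 88 x 88 mm detector window, which slopes at 45 degrees and faces up and towards the mirror. Frame: x is the outward normal, y is level (roughly bench y), z points up the slope. The detector is at most 135 mm high
- screw_pan_grip (a point): sideways screw, the knob nearer the lamp (bench x 161, y 18 mm): mid-height of its knurled round knob, 24 mm in diameter, 30 mm high, upright axis; this point is 132 mm above the table, the mount's frame ends at 110 mm. Anticlockwise from above moves the spot along +y of the mark frame, 2.7 mm per rad. Stays where left, 0.05 N m friction, +-6.5 rad about centred
- screw_tilt_grip (a point): up-and-down screw, the same kind of knob farther from the lamp (bench x 102, y -41 mm): mid-height of the knob, on its axis. Anticlockwise from above moves the spot along +z of the mark frame (up the slope), 3.8 mm per rad. Stays where left, 0.05 N m friction, +-6.5 rad about centred
- wash_bottle: bystander: white bottle with a red cap, 64 mm in diameter, 170 mm high; origin at its foot
- reagent_jar: bystander: amber jar, 70 mm in diameter, 90 mm high; origin at its foot
- screwdriver: bystander: black screwdriver, 180 mm long, lying along its x
Things that resemble listed ones, but are neither listed nor needed, are in the scene too. What is shaped like the cell2 but green or purple is not meant.

How it is judged:
By the outcome, as a careful person would: the job done as asked, in the order asked, and still so for the second after the job is handed in, with the robot touching nothing.
Of cell1, cell2, cell3 only 2 to 3 are there at a start; the rules pass over those that are not, and their reading is None.
At some moment in a run one of tray may be knocked a few centimetres aside while the robot is not near it.
Once in a run the grip may slacken for a moment while it holds something.
It also fails if it takes over 210 s, if anything falls off the work surface, if the arm or the gripper's body presses on something with over 40 N, if the wrist force passes 120 N, or if a joint passes its speed limit or range.

## Working session

There is one attempt and no reset: what is moved stays moved. The work goes in short steps, each a Python script; the robot and the scene stay as the last script left them, time stands still between calls to the robot, and variables do not carry over. Pictures are saved under pics/ and viewed, at most 14 in all, crops included, and the job is handed in when it is done.

```bash
ls; mkdir -p pics
python3 - <<'E'
from workcell import env, hand, optics
import cv2, numpy as np
for n in ("top","side"):
    p,d=optics.snapshot(n); cv2.imwrite(f"pics/{n}0.png",p[:,:,::-1]); np.save(f"pics/{n}0.npy",d)
    print(n,optics.camera_params(n))
print(optics.camera_params("wrist"), env.get_clock(), env.get_tcp_rot())
E
```

```text
pics
top {'vfov': 46.64649915913573, 'cx': 310.4997271971391, 'cy': 237.54767288465698, 'position': array([ 359.6449899 ,   82.71624262, 1850.06464991]), 'rotation': array([-175.27205363,   -0.35514857,  -90.45834809])}
side {'vfov': 46.89616920511959, 'cx': 321.8682103382673, 'cy': 241.41351495156948, 'position': array([ 315.58015296, -959.39576803,  922.82806931]), 'rotation': array([-127.37216785,   -0.69896465,   -9.47881782])}
{'vfov': 61.020207868659774, 'cx': 327.6376453623517, 'cy': 236.97925238397596, 'T_tool_cam': array([[ 4.22185451e-04, -9.58319932e-01, -2.85696919e-01,
         7.41265649e+01],
       [ 9.99999837e-01,  5.14147768e-04, -2.46879358e-04,
         1.26983423e-01],
       [ 3.83479842e-04, -2.85696768e-01,  9.58319993e-01,
        -1.43236684e+02],
       [ 0.00000000e+00,  0.00000000e+00,  0.00000000e+00,
         1.00000000e+00]])} 0.1 [-1.79947603e+02 -7.75587685e-03  1.64027273e+02]
```

View pics/top0.png

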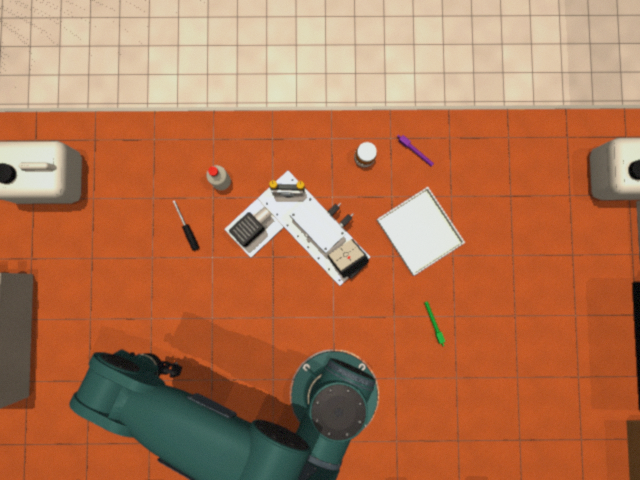

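View pics/side0.png

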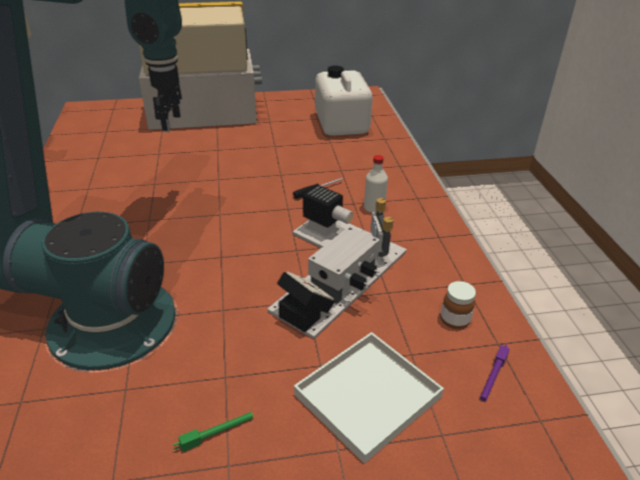

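The top view shows the bench running from the detector at (347,257) to the mirror at (287,187), with the lamp at (247,230) and the tray at (421,230). Dark end blocks stick out at (333,210) and (346,222). The cell look-alikes are the green one at (435,325) and the purple one at (415,150), and I'm leaving both alone. I'll check the two dark ones in a close crop.

Run:
```python
import cv2, numpy as np
t=cv2.imread("pics/top0.png"); s=cv2.imread("pics/side0.png")
a=cv2.resize(t[160:295,215:395],None,fx=4.4,fy=4.4,interpolation=cv2.INTER_CUBIC)
cv2.imwrite("pics/topc.png",a)
b=cv2.resize(s[175:340,260:420],None,fx=3.6,fy=3.6,interpolation=cv2.INTER_CUBIC)
cv2.imwrite("pics/sidec.png",b); print(a.shape,b.shape)
```

```text
(594, 792, 3) (594, 576, 3)
```

View pics/topc.png

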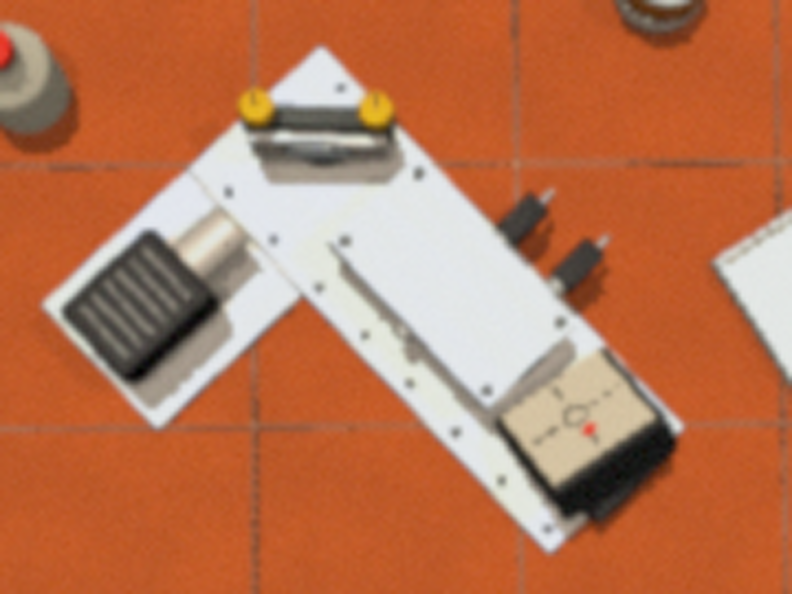

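View pics/sidec.png

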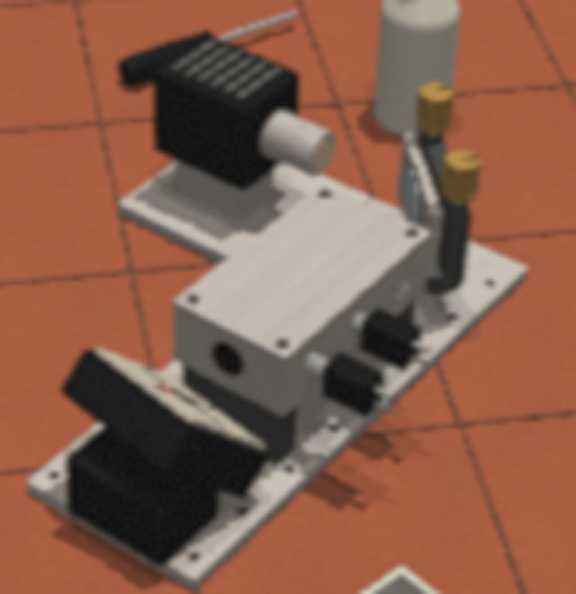

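The crop confirms two cells with black end blocks, at crop pixels (525,218) and (577,266) in the top view. The red spot is at (589,429), below and to the right of the ring at (575,415). Next I'll get a rough bench pose and then take close wrist views.

```bash
cat > h.py <<'E'
from workcell import env, hand, optics
import numpy as np, cv2
from scipy.spatial.transform import Rotation as Rot
from scipy.optimize import least_squares
def T(pos,rpy):
    M=np.eye(4); M[:3,:3]=Rot.from_euler('xyz',rpy,degrees=True).as_matrix(); M[:3,3]=pos; return M
def cam(name,tcp=None):
    c=optics.camera_params(name); f=240/np.tan(np.radians(c['vfov']/2))
    M=T(c['position'],c['rotation']) if 'position' in c else tcp@np.array(c['T_tool_cam'])
    return M,np.array([[f,0,c['cx']],[0,f,c['cy']],[0,0,1]])
def ray(C,px):
    M,K=C; px=np.atleast_2d(px).astype(float)
    d=np.c_[(px-K[:2,2])/K[0,0],np.ones(len(px))]@M[:3,:3].T; return M[:3,3],d
def at_z(C,px,z):
    o,d=ray(C,px); return o+d*((np.asarray(z)-o[2])/d[:,2])[:,None]
def proj(C,P):
    M,K=C; q=(np.atleast_2d(P)-M[:3,3])@M[:3,:3]; return q[:,:2]/q[:,2:]*K[0,0]+K[:2,2]
def pose(): return T(env.get_tcp_pos(),env.get_tcp_rot())
def shot(fn):
    tcp=pose(); p,d=optics.snapshot("wrist"); cv2.imwrite(fn+".png",p[:,:,::-1]); np.savez(fn+".npz",d=d,tcp=tcp); return p,d,tcp
def load(fn):
    z=np.load(fn+".npz"); return cam("wrist",z['tcp']),z['d']
def fit(C,px,bpts):
    """bench (x,y,yaw) from pixels and bench points"""
    bpts=np.array(bpts,float); px=np.array(px,float)
    def P(v): 
        c,s=np.cos(v[2]),np.sin(v[2]); return np.c_[v[0]+c*bpts[:,0]-s*bpts[:,1],v[1]+s*bpts[:,0]+c*bpts[:,1],bpts[:,2]]
    w=at_z(C,px,bpts[:,2])
    best=min((least_squares(lambda v:(P(v)-w)[:,:2].ravel(),[*w.mean(0)[:2],a]) for a in (0,1.57,3.14,-1.57)),key=lambda r:r.cost)
    return best.x,(P(best.x)-w)[:,:2]
E
python3 - <<'E'
from h import *
C=cam("top"); cr=lambda a:np.array(a)/4.4+[215,160]-.4
scr=cr([(345,240),(487,390),(560,322),(419,173)])
print("block",at_z(C,scr,110).mean(0))
v,r=fit(C,np.vstack([scr.mean(0),cr([(255,105),(377,108)])]),[(-22,0,110),(161,18,147),(102,-41,147)])
print(v,np.degrees(v[2]),r)
w=at_z(C,cr([(525,218),(577,266)]),98); c,s=np.cos(v[2]),np.sin(v[2])
print("cells bench",(w[:,:2]-v[:2])@np.array([[c,-s],[s,c]]))
print("scr bench",(at_z(C,scr,110)[:,:2]-v[:2])@np.array([[c,-s],[s,c]]))
print("tray",at_z(C,[(429,188),(464,242),(415,274),(378,220)],28))
print("bottle,jar,driver",at_z(C,[(212,171),(366,148)],[170,90]),at_z(C,[(173,201),(197,249)],10), at_z(C,[(426,303),(443,345),(400,137),(432,165)],10))
E
```

```text
block [547.70615784  48.51246741 110.        ]
[563.64111132  63.22307582   0.74848343] 42.88494167127669 [[-0.02817554 -0.17610108]
 [ 0.19195338 -1.09663791]
 [-0.16377784  1.27273895]]
cells bench [[-23.48828121 -70.36775251]
 [-74.41091434 -73.63436619]]
scr bench [[ 52.55714346  35.81332215]
 [-95.13978978  35.85252809]
 [-95.60513728 -35.50099415]
 [ 51.44029123 -35.90324025]]
tray [[ 672.02911141 -323.72138053   28.        ]
 [ 491.78111234 -434.36405567   28.        ]
 [ 388.065273   -270.60193335   28.        ]
 [ 566.6081813  -152.69754377   28.        ]]
bottle,jar,driver [[ 704.7801737   370.50943803  170.        ]
 [ 792.88428866 -110.2432183    90.        ]] [[637.27636738 526.9741119   10.        ]
 [476.54426175 445.75153908  10.        ]] [[ 292.87785703 -308.07891021   10.        ]
 [ 155.97994301 -360.30370059   10.        ]
 [ 849.53676123 -234.30022126   10.        ]
 [ 753.09858002 -339.81912706   10.        ]]
```

```bash
cat >> h.py <<'E'
B=[563.6,63.2,42.88]   # bench pose, refined below
def bench(p,b=None):
    x,y,a=b or B; p=np.asarray(p,float); R=Rot.from_euler('z',a,degrees=True).as_matrix(); return R@p+np.array([x,y,0])
def hor(a,flip=1,b=None):
    """tool horizontal, pointing at bench azimuth a, closing along z"""
    az=np.radians((b or B)[2]+a); z=np.array([np.cos(az),np.sin(az),0]); y=np.array([0,0,flip*1.]); x=np.cross(y,z)
    return Rot.from_matrix(np.c_[x,y,z]).as_euler('xyz',degrees=True), z
E
python3 - <<'E'
from h import *
for a in (0,10,15,20,25,30,40):
  for fl in (1,-1):
    r,z=hor(a,fl); out=[]
    for cx in (-74,-22):
      for cy in (-75,-175):
        g=bench([cx,cy,85]); q=env.solve_ik(g+19*z,r); out.append(None if q is None else np.round(q).astype(int).tolist())
    print(a,fl,out)
for y in (-47,43,133):
  print(y,env.solve_ik([530,0,400],[180,0,y]))
q=[y for y in (43,133,-47,-137) if env.solve_ik([530,0,400],[180,0,y]) is not None]
env.goto([530,0,400],[180,0,q[0]])
shot("pics/w1"); print(q,env.get_clock(),env.get_joints())
E
```

```text
0 1 [None, None, None, None]
0 -1 [None, None, None, None]
10 1 [None, None, None, None]
10 -1 [None, None, None, None]
15 1 [None, None, None, None]
15 -1 [None, None, None, None]
20 1 [None, None, None, None]
20 -1 [None, None, None, None]
25 1 [[-41, 63, -10, 107, 71, -90], None, None, None]
25 -1 [[-41, 63, -10, 107, 71, 90], None, None, None]
30 1 [[-40, 64, -6, 110, 67, -90], None, [-35, 65, -3, 113, 72, -90], None]
30 -1 [[-40, 64, -6, 110, 67, 90], None, [-35, 65, -3, 113, 72, 90], None]
40 1 [[-38, 66, 3, 117, 59, -90], None, [-33, 67, 6, 119, 64, -90], None]
40 -1 [[-38, 66, 3, 117, 59, 90], None, [-33, 67, 6, 119, 64, 90], None]
-47 [  -8.81285464   16.64585652   25.67135151   99.02549499    0.
 -141.81285464]
43 [ -8.81285464  16.64585652  25.67135151  99.02549499   0.
 128.18714536]
133 [-8.81285464 16.64585652 25.67135151 99.02549499  0.         38.18714536]
[43, 133, -47, -137] 2.4917 [-8.73952014e+00  1.66435672e+01  2.56517028e+01  9.90195513e+01
  4.89149490e-03  1.28177286e+02]
```

View pics/w1.png

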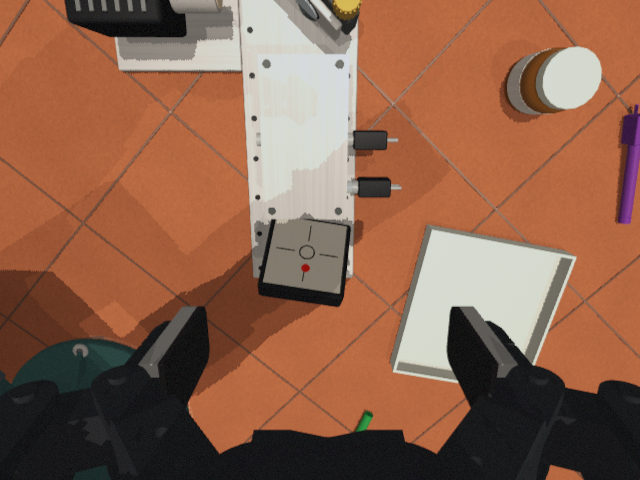

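Run:
```python
from h import *
C,d=load("pics/w1")
# block top corner screws, knob; scale check
scr=[(267,63),(272,211),(339,211),(340,64)]
v,r=fit(C,scr,[(52,36,110),(-95,36,110),(-95,-36,110),(52,-36,110)])
print("bench",v[:2],np.degrees(v[2]),np.round(r,1).tolist())
b=[v[0],v[1],np.degrees(v[2])]
print("tray",np.round(at_z(C,[(428,226),(575,257),(393,372)],28),1).tolist())
c,s=np.cos(v[2]),np.sin(v[2])
w=at_z(C,[(355,131),(387,131),(387,149),(355,149),(359,178),(391,178),(391,196),(359,196),(349,182),(398,140),(401,187)],[98]*8+[85]*3)
print("cells",np.round((w[:,:2]-v[:2])@np.array([[c,-s],[s,c]]),1).tolist())
print("depth",[float(d[y,x]) for x,y in [(376,187),(371,140),(305,130)]])
for a in range(25,60,5):
    r,z=hor(a,-1); print(a,[[(n if (q:=env.solve_ik(bench([cx,-80-n,85])+19*z,r)) is not None else '-') for n in (-100,-50,-20,0,10,20,30,40,50,60,80)] for cx in (-74,-22)])
```

```text
bench [562.55149608  65.59878866] 42.92420911695368 [[-0.9, -0.8], [1.0, 0.4], [0.2, 0.9], [-0.3, -0.4]]
tray [[570.2, -139.9, 28.0], [675.4, -315.3, 28.0], [384.1, -265.2, 28.0]]
cells [[-11.8, -52.9], [-11.6, -86.7], [-30.3, -87.6], [-30.4, -53.3], [-61.5, -58.3], [-61.4, -93.3], [-81.3, -94.3], [-81.4, -58.9], [-68.0, -48.2], [-21.6, -101.0], [-73.5, -107.2]]
depth [449.92645263671875, 434.4144287109375, 418.5712890625]
25 [[-100, -50, -20, 0, 10, 20, 30, 40, 50, 60, 80], ['-', '-', '-', '-', '-', '-', '-', '-', '-', '-', '-']]
30 [[-100, -50, -20, 0, 10, 20, 30, 40, 50, 60, '-'], ['-', -50, -20, 0, 10, 20, 30, 40, 50, '-', '-']]
35 [[-100, -50, -20, 0, 10, 20, 30, 40, '-', '-', '-'], [-100, -50, -20, 0, 10, 20, 30, '-', '-', '-', '-']]
40 [[-100, -50, -20, 0, 10, 20, '-', '-', '-', '-', '-'], [-100, -50, -20, 0, '-', '-', '-', '-', '-', '-', '-']]
45 [[-100, -50, -20, 0, '-', '-', '-', '-', '-', '-', '-'], [-100, -50, -20, '-', '-', '-', '-', '-', '-', '-', '-']]
50 [[-100, -50, -20, '-', '-', '-', '-', '-', '-', '-', '-'], [-100, -50, '-', '-', '-', '-', '-', '-', '-', '-', '-']]
55 [[-100, -50, '-', '-', '-', '-', '-', '-', '-', '-', '-'], [-100, '-', '-', '-', '-', '-', '-', '-', '-', '-', '-']]
```

```bash
cat > kin.py <<'E'
from h import *
def fk(p,q,full=False):
    r0,h,L1,L2,e,L4,L5,o=p; q1,q2,q3,q4,q5,q6=np.radians(q)
    e1=np.array([np.cos(q1),np.sin(q1),0]); k=np.array([0,0,1.]); s=np.array([-np.sin(q1),np.cos(q1),0])
    el=e1*(r0+L1*np.sin(q2))+k*(h+L1*np.cos(q2))
    g=lambda a:e1*np.cos(a)-k*np.sin(a)
    f=q2-q3; w=el+L2*g(f)+e*g(f-np.pi/2); t=f+q4
    j5=w+L4*g(t)+o*g(t-np.pi/2)
    tcp=j5+L5*(np.cos(q5)*g(t)+np.sin(q5)*s*SG)
    return (el,w,j5,tcp) if full else tcp
SG=1
E
python3 - <<'E'
import kin; from kin import *
rng=np.random.default_rng(0); D=[]
for i in range(400):
    a=rng.uniform(-1.2,1.2); r=rng.uniform(350,700); p=[r*np.cos(a),r*np.sin(a),rng.uniform(50,400)]
    o=[180+rng.uniform(-60,60),rng.uniform(-60,60),rng.uniform(-180,180)]
    q=env.solve_ik(p,o)
    if q is not None: D.append((q,p))
r,z=hor(25,-1); D+=[(env.solve_ik(bench([-74,-80,85])+19*z,r),bench([-74,-80,85])+19*z)]
print(len(D))
for kin.SG in (1,-1):
    s=least_squares(lambda v:np.concatenate([fk(v,q)-p for q,p in D]),[0,300,400,400,0,100,250,0])
    print(kin.SG,np.sqrt(2*s.cost/len(D)),s.x.round(1).tolist())
    if s.cost<1000*len(D)/400:
        for n in (0,80): 
            q=env.solve_ik(bench([-74,-80-n,85])+19*z,r)
            if q is not None: print(np.round(q,1).tolist(),np.round(fk(s.x,q,True),0).tolist())
E
```

```text
302
1 81.13347018507856 [-1.0, 159.3, 581.9, 370.5, 51.0, 134.5, 291.3, 0.1]
-1 116.78934592412713 [93.5, 160.7, 542.6, 299.0, 23.6, 556.8, -250.6, -10.8]
```

```bash
sed -i 's/r0,h,L1,L2,e,L4,L5,o=p/r0,h,L1,L2,e,L4,L5,o,lat=p/; s/el=e1\*(r0/el=lat*s+e1*(r0/' kin.py
python3 - <<'E'
import kin; from kin import *
rng=np.random.default_rng(0); D=[]
for i in range(200):
    a=rng.uniform(-1.2,1.2); r=rng.uniform(350,700); p=[r*np.cos(a),r*np.sin(a),rng.uniform(50,400)]
    o=[180+rng.uniform(-60,60),rng.uniform(-60,60),rng.uniform(-180,180)]
    q=env.solve_ik(p,o)
    if q is not None: D.append((q,p))
r,z=hor(25,-1); D+=[(env.solve_ik(bench([-74,-80,85])+19*z,r),bench([-74,-80,85])+19*z)]
for kin.SG in (1,-1):
    s=least_squares(lambda v:np.concatenate([fk(v,q)-p for q,p in D]),[0,300,400,400,0,100,250,0,80])
    print(kin.SG,np.sqrt(2*s.cost/len(D)),s.x.round(1).tolist())
    if s.cost<10*len(D):
        np.save("kin.npy",s.x)
        for n in (0,50,80,100,110):
          for a in (23,25,27): 
            r,z=hor(a,-1); q=env.solve_ik(bench([-74,-76-n,85])+19*z,r)
            if q is not None: print(n,a,np.round(q,1).tolist(),np.round(fk(s.x,q,True),0).tolist())
E
```

```text
1 1.4404844635927346e-11 [0.0, 159.3, 581.5, 369.7, 50.7, 139.0, 285.5, -0.0, 81.2]
0 23 [-41.0, 62.7, -11.2, 106.1, 73.1, 90.0] [[443.0, -278.0, 426.0], [557.0, -377.0, 85.0], [452.0, -286.0, 85.0], [569.0, -26.0, 85.0]]
0 25 [-40.7, 63.1, -9.6, 107.4, 71.4, 90.0] [[446.0, -277.0, 423.0], [566.0, -380.0, 85.0], [461.0, -290.0, 85.0], [568.0, -25.0, 85.0]]
0 27 [-40.4, 63.5, -7.9, 108.6, 69.7, 90.0] [[449.0, -275.0, 419.0], [575.0, -383.0, 85.0], [469.0, -293.0, 85.0], [568.0, -25.0, 85.0]]
50 23 [-41.6, 64.9, -2.2, 112.9, 72.5, 90.0] [[448.0, -289.0, 406.0], [590.0, -415.0, 85.0], [486.0, -323.0, 85.0], [603.0, -62.0, 85.0]]
50 25 [-41.3, 65.4, -0.5, 114.1, 70.8, 90.0] [[451.0, -288.0, 402.0], [599.0, -418.0, 85.0], [495.0, -326.0, 85.0], [602.0, -62.0, 85.0]]
50 27 [-41.0, 65.9, 1.3, 115.4, 69.1, 90.0] [[454.0, -287.0, 397.0], [608.0, -421.0, 85.0], [503.0, -330.0, 85.0], [602.0, -62.0, 85.0]]
80 23 [-41.8, 66.5, 3.5, 117.0, 72.3, 90.0] [[451.0, -295.0, 391.0], [610.0, -437.0, 85.0], [507.0, -345.0, 85.0], [623.0, -84.0, 85.0]]
80 25 [-41.6, 67.0, 5.4, 118.4, 70.6, 90.0] [[454.0, -294.0, 386.0], [619.0, -441.0, 85.0], [515.0, -348.0, 85.0], [623.0, -84.0, 85.0]]
80 27 [-41.3, 67.6, 7.3, 119.7, 68.8, 90.0] [[458.0, -294.0, 381.0], [628.0, -443.0, 85.0], [524.0, -352.0, 85.0], [622.0, -84.0, 85.0]]
100 23 [-42.0, 67.7, 7.6, 119.9, 72.1, 90.0] [[454.0, -300.0, 380.0], [624.0, -452.0, 85.0], [520.0, -359.0, 85.0], [637.0, -99.0, 85.0]]
-1 83.84699848089558 [93.3, 159.7, 540.5, 297.6, 26.2, 548.6, -244.2, -8.9, 80.9]
```

The wrist view shows the spot at (305,268), below the ring at (307,252). Cell 2 is at (371,140), cell 1 at (376,187), and the tray corners are (428,226), (575,257) and (393,372). The cells are only 52 mm apart, so the open fingers (114 mm over their backs) would strike the neighbour. I'll roll the tool about 18° around the cell axis so the inner finger passes over cell 2.

```bash
cat >> h.py <<'E'
B=[562.6,65.5,42.92]
def grip(beta,az=0,b=None):
    """tool z tilted by beta towards bench +x (rotated az about z), closing across the cell, camera at the -y side"""
    s,c=np.sin(np.radians(beta)),np.cos(np.radians(beta))
    R=Rot.from_euler('z',(b or B)[2]+az,degrees=True).as_matrix()@np.c_[(0,-1,0),(-c,0,-s),(s,0,-c)]
    return Rot.from_matrix(R).as_euler('xyz',degrees=True),R
E
python3 - <<'E'
from h import *
r,R=grip(18)
c=bench([-74,-78,85])
p=c+R[:,2]*(3-90)
print(r,p,env.solve_ik(p,r), env.solve_ik(c+R[:,2]*3,r),env.solve_ik(bench([-74,-200,85])+R[:,2]*3,r))
env.goto(p,r); shot("pics/w2"); C,d=load("pics/w2"); print(proj(C,[bench(q) for q in [(-74,-94,98),(-74,-57,98),(-84,-94,98),(-64,-94,98)]]).round(), env.get_clock())
E
```

```text
[-162.      0.    -47.08] [541.83793757 -60.31977097 167.74191692] [ -23.65544557   12.50381229  -18.98706774   51.14903691   16.47214412
 -155.50867445] [ -20.72531955   18.09631781  -25.98784883   37.70807184   16.07519923
 -152.48435437] [ -25.82392998   27.16042284  -10.36149489   45.75986578   16.73792192
 -157.75447929]
[[320. 220.]
 [320. 283.]
 [337. 222.]
 [303. 219.]] 6.6333
```

View pics/w2.png

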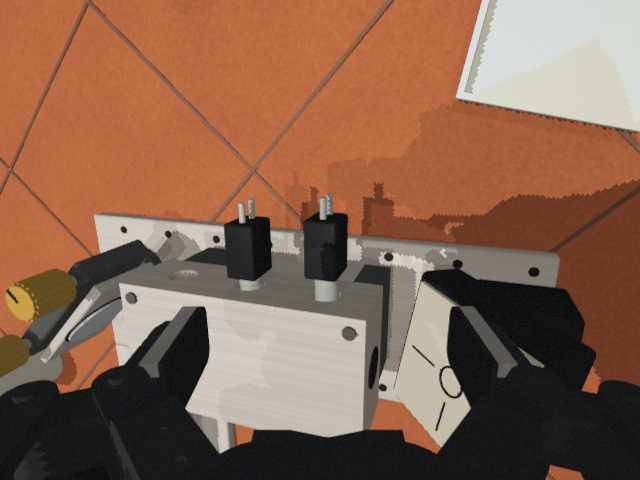

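The view from above shows cell 1 at about (325,245), cell 2 at (248,250), the empty third bore, and the detector on the right. I'll enlarge it for accurate edges.

Run:
```python
import cv2
t=cv2.imread("pics/w2.png")[185:305,215:375]
t=cv2.convertScaleAbs(t,alpha=1.8,beta=15)
cv2.imwrite("pics/w2c.png",cv2.resize(t,None,fx=5,fy=5,interpolation=cv2.INTER_CUBIC))
```

```text
(no output)
```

View pics/w2c.png

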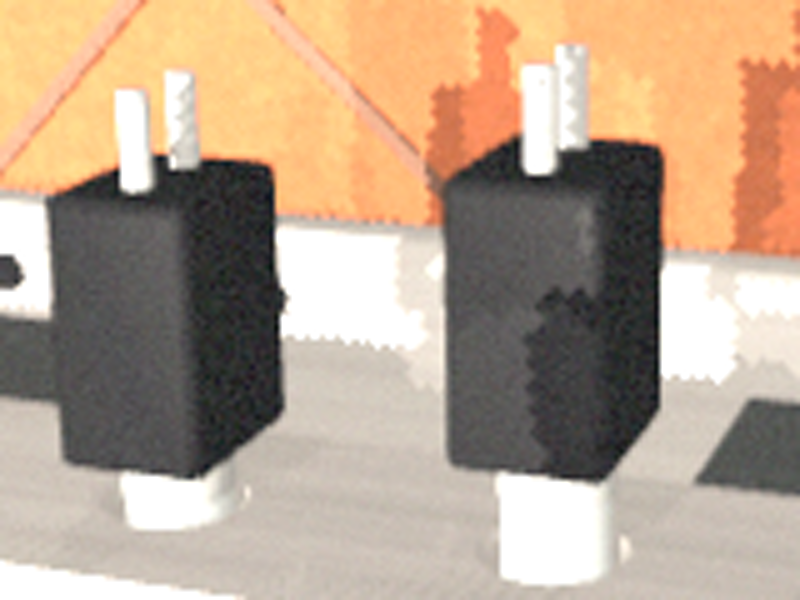

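Cell 1's top face is at crop (447,187)–(607,475). Its centre column of 320 matches the prediction for bench x = -74. I'll approach and grip it.

Run:
```python
from h import *
r,R=grip(18)
g=bench([-74,-78,85])+R[:,2]*3-R[:,1]*0.5
f0=env.get_ft_force()
print(env.move_l(g,r,speed=60,max_force=6), env.get_tcp_pos()-g)
hand.close_gripper(30)
print("gap",env.get_finger_gap(),"F",np.round(env.get_ft_force()-f0,1),np.round(env.get_ft_torque(),2),env.get_gripper_force(),env.get_clock())
shot("pics/w3")
t=cv2.imread("pics/w3.png")[150:420,150:510]; cv2.imwrite("pics/w3c.png",cv2.resize(t,None,fx=2.2,fy=2.2))
```

```text
False [ 0.13128924 -0.11291131  0.29737283]
gap 20.812143619970144 F [0.9 0.8 2.6] [ 0.24 -0.09 -0.04] 28.342793477186206 8.8833
```

View pics/w3c.png

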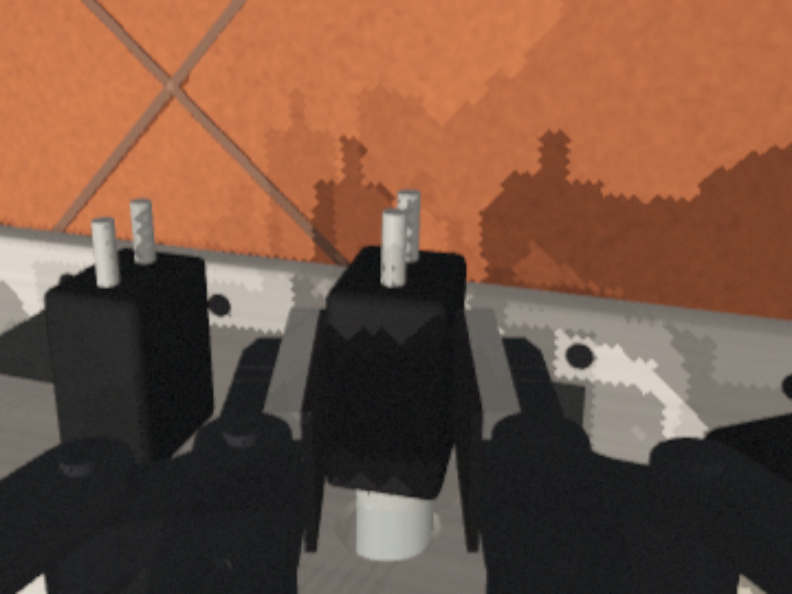

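The grip is clean: the gap is 20.8 mm, so the cell rolled to match the pads, and the lateral force is about 1 N. I'll pull it straight out along bench -y.

Run:
```python
from h import *
hand.close_gripper(50)
r,R=grip(18); p0=np.array(env.get_tcp_pos()); ey=bench([0,-1,0])-bench([0,0,0])
for n in (20,45,70,100,125):
    hit=env.move_l(p0+ey*n,None,speed=60,max_force=10); dp=env.get_tcp_pos()-p0
    print(n,hit,round(dp@ey,1),"gap",round(env.get_finger_gap(),1),"F",np.round(env.get_ft_force(),1),"T",np.round(env.get_ft_torque(),2))
    if hit: break
else:
    env.move_l(np.array(env.get_tcp_pos())+[0,0,120],None,speed=120)
shot("pics/w4"); print(env.get_clock(),env.get_finger_gap())
p,_=optics.snapshot("top"); cv2.imwrite("pics/t4.png",p[:,:,::-1])
t=cv2.resize(p[150:330,280:490,::-1],(560,480)); w=cv2.imread("pics/w4.png")
w=cv2.resize(w,(400,300)); o=np.zeros((480,800,3),np.uint8); o[:,:400]=cv2.resize(t,(400,343)).__getitem__(slice(None)).repeat(1,0)[:480] if False else 0
o[:343,:400]=cv2.resize(t,(400,343)); o[:300,400:]=w; cv2.imwrite("pics/c4.png",o[:343])
```

```text
20 False 20.3 gap 20.0 F [ 1.5 -0.5  1.4] T [-0.18 -0.14 -0.12]
45 False 45.0 gap 20.0 F [-0.4 -0.1 -1. ] T [-0.29  0.2  -0.01]
70 False 70.1 gap 20.2 F [-0.6  0.6 -0.8] T [-0.35  0.23 -0.05]
100 False 99.9 gap 20.0 F [-0.4  0.1 -0.6] T [-0.26  0.22  0.02]
125 False 125.1 gap 20.3 F [-0.1  0.3 -0.6] T [-0.25  0.26 -0.02]
13.1833 20.12038866643868
```

View pics/c4.png

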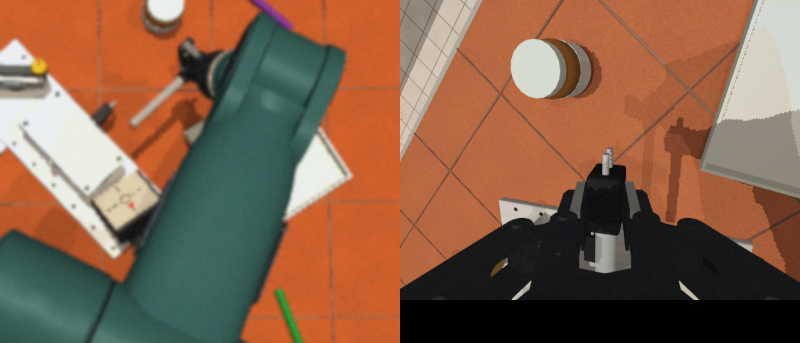

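Cell 1 is out and still aligned in the grip, and the jar and tray are undisturbed. Next I'll look at the tray from above.

Run:
```python
from h import *
r,R=grip(0,-9); env.goto([560,-290,330],r); shot("pics/w5"); print(env.get_clock(),env.get_finger_gap())
```

```text
14.1583 19.81195534892209
```

View pics/w5.png

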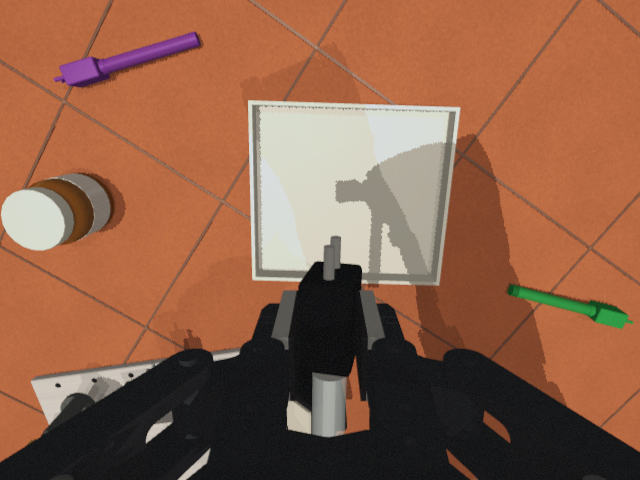

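The tray's rim corners are at (249,101), (459,107), (440,284) and (253,280), and its floor is clear. I'll lay cell 1 in the half nearer the robot.

```bash
cat >> h.py <<'E'
def trayfit(C,px):
    """px: rim corners in the order -x-y... as seen; returns centre, yaw of tray x (bench-like)"""
    w=at_z(C,px,28)[:,:2]; q=np.array([(110,-100),(-110,-100),(-110,100),(110,100)],float)
    f=lambda v:Rot.from_euler('z',v[2]).as_matrix()[:2,:2]@q.T+np.array(v[:2])[:,None]-w.T
    s=least_squares(lambda v:f(v).ravel(),[*w.mean(0),np.radians(34)])
    return s.x[:2],np.degrees(s.x[2]),np.abs(s.fun).max()
def intray(c,yaw,p):
    return Rot.from_euler('z',yaw,degrees=True).as_matrix()@np.asarray(p,float)+np.array([*c,0])
E
python3 - <<'E'
from h import *
C,_=load("pics/w5")
c,yaw,e=trayfit(C,[(249,101),(459,107),(440,284),(253,280)]); print(c,yaw,e)
r,R=grip(0,yaw-B[2])
p=intray(c,yaw,[-40,-48.5,0]); print(p)
env.goto(p+[0,0,70],r); print("gap",env.get_finger_gap())
print(env.move_l(p+[0,0,30],None,speed=80,max_force=10),env.get_tcp_pos())
print(env.move_l(p+[0,0,13],None,speed=25,max_force=3),env.get_tcp_pos(),env.get_ft_force())
hand.open_gripper(); env.move_l(p+[0,0,150],None,speed=120)
r,R=grip(0,yaw-B[2]); env.goto([c[0],c[1],330],r); shot("pics/w6"); print(env.get_clock())
E
```

```text
[ 529.53459322 -289.78697063] 32.515792786459386 0.9942751569449229
[ 521.8751654  -352.18555367    0.        ]
gap 19.96288928092712
False [ 522.08863437 -352.33317185   30.36475641]
True [ 521.9965491  -352.26915719   17.2016936 ] [ 0.41934912 -0.42819141  2.4810076 ]
19.125
```

View pics/w6.png

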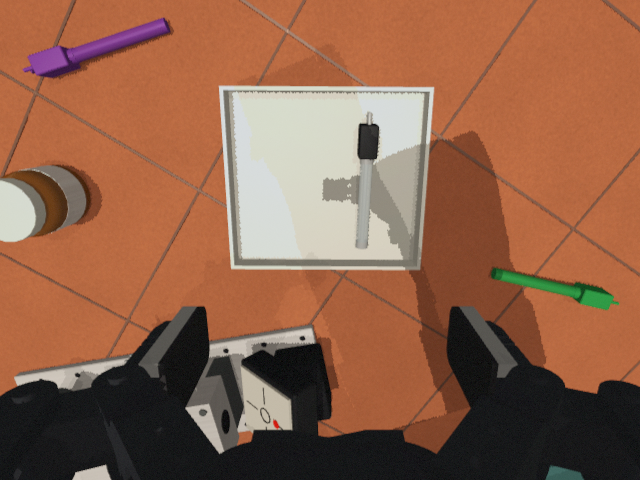

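Cell 1 lies flat in the tray at (365,190). Now cell 2, with a vertical grip since its neighbours are gone.

Run:
```python
from h import *
C,_=load("pics/w2"); cr=lambda a:np.array(a)/5+[215,185]-.4
w=at_z(C,cr([(447,187),(600,183),(447,465),(607,475),(50,200),(187,200),(65,462),(203,475)]),98)
R0=Rot.from_euler('z',-B[2],degrees=True).as_matrix()[:2,:2]
b=(w[:,:2]-B[:2])@R0.T; print(b.round(1).tolist()); c1,c2=b[:4].mean(0),b[4:].mean(0); print(c1,c2)
x=-22
r,R=grip(0); g=bench([x,c2[1]-3,85])+R[:,2]*7
env.goto(g+[0,0,90],r); f0=env.get_ft_force()
shot("pics/w7"); t=cv2.imread("pics/w7.png")[150:330,230:430]; cv2.imwrite("pics/w7c.png",cv2.resize(cv2.convertScaleAbs(t,alpha=1.8,beta=15),None,fx=3,fy=3,interpolation=cv2.INTER_CUBIC))
C,_=load("pics/w7"); print((proj(C,[bench([x+dx,-70+dy,98]) for dx,dy in [(10,-18),(-10,-18),(10,18),(-10,18)]])-[230,150]).round(1)*3)
```

```text
[[-65.2, -92.7], [-83.1, -94.5], [-64.6, -59.1], [-84.1, -60.4], [-14.1, -86.9], [-32.5, -88.5], [-13.5, -53.1], [-32.7, -53.8]]
[-74.28295755 -76.67779066] [-23.19399877 -70.56044044]
[[231.9 231.9]
 [342.  231.6]
 [234.6 414.9]
 [339.9 414.9]]
```

View pics/w7c.png

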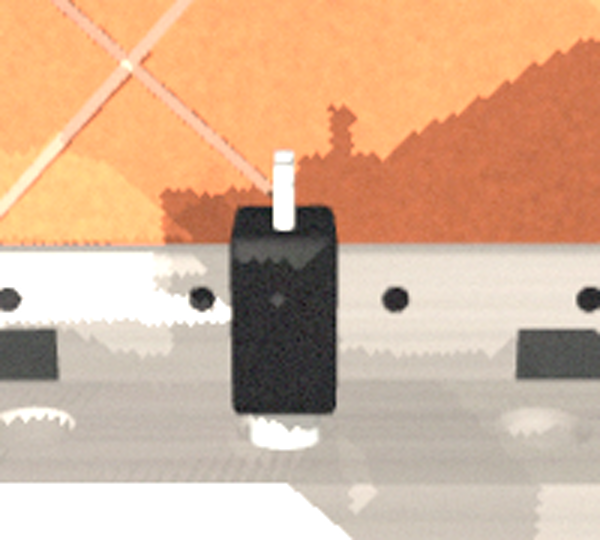

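Cell 2's block spans columns 232–337 in the crop against a predicted 232–342, so it sits at x ≈ -21.6. I'll grip it and pull.

Run:
```python
from h import *
r,R=grip(0); g=bench([-21.6,-73.5,85])+R[:,2]*7; f0=env.get_ft_force()
print(env.move_l(g,r,speed=60,max_force=6))
hand.close_gripper(20); print("gap",env.get_finger_gap(),np.round(env.get_ft_force()-f0,1),np.round(env.get_ft_torque(),2))
hand.close_gripper(50)
p0=np.array(env.get_tcp_pos()); ey=bench([0,-1,0])-bench([0,0,0])
for n in (20,45,70,100,125):
    hit=env.move_l(p0+ey*n,None,speed=60,max_force=10); dp=env.get_tcp_pos()-p0
    print(n,hit,round(dp@ey,1),"gap",round(env.get_finger_gap(),1),"F",np.round(env.get_ft_force()-f0,1),"T",np.round(env.get_ft_torque(),2))
    if hit: break
else:
    env.move_l(np.array(env.get_tcp_pos())+[0,0,120],None,speed=120)
    r,R=grip(0,-10.4); env.goto([560,-290,330],r); shot("pics/w8"); print(env.get_clock(),env.get_finger_gap())
```

```text
False
gap 19.833574002913593 [1.5 0.4 2.5] [ 0.31 -0.02 -0.08]
20 False 20.7 gap 19.0 F [ 2.4 -1.   1.7] T [-0.02 -0.4  -0.11]
45 False 45.3 gap 18.3 F [ 1.4 -0.6 -0.2] T [-0.01 -0.13 -0.  ]
70 False 70.1 gap 18.5 F [ 0.7 -0.3 -0.8] T [-0.07 -0.04  0.01]
100 False 100.0 gap 18.6 F [-0.1 -1.  -0.7] T [0.   0.01 0.03]
125 False 125.1 gap 19.0 F [ 0.1 -1.6 -1.1] T [-0.06 -0.01  0.01]
27.9833 18.93998686899082
```

View pics/w8.png

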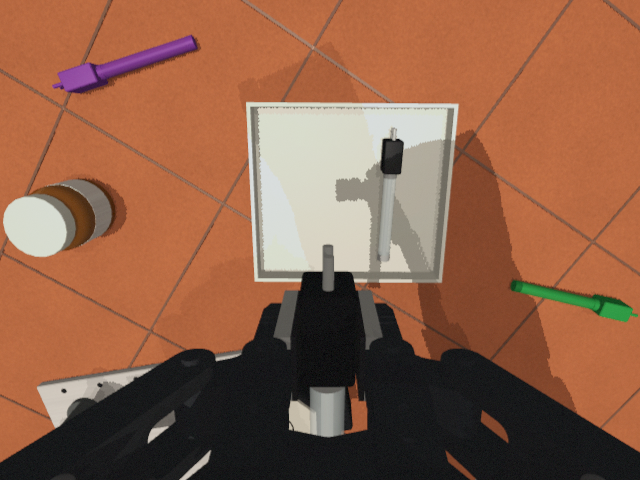

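Cell 2 is out and held straight. The rim corners are now (248,102), (458,104), (441,282) and (255,281), and cell 1 is at (388,200). I'll place cell 2 in the other half.

Run:
```python
from h import *
C,_=load("pics/w8")
c,yaw,e=trayfit(C,[(248,102),(458,104),(441,282),(255,281)]); print(c,yaw,e)
print("cell1 xy in tray",((at_z(C,[(392,150),(385,258)],[30,20])[:,:2]-c)@Rot.from_euler('z',yaw,degrees=True).as_matrix()[:2,:2]).round(1).tolist())
r,R=grip(0,yaw-B[2]); p=intray(c,yaw,[38,-50,0])
env.goto(p+[0,0,70],r); print("gap",env.get_finger_gap())
print(env.move_l(p+[0,0,30],None,speed=80,max_force=10),env.get_tcp_pos())
print(env.move_l(p+[0,0,8],None,speed=25,max_force=3),env.get_tcp_pos(),env.get_ft_force())
hand.open_gripper(); env.move_l(p+[0,0,150],None,speed=120)
env.goto([c[0],c[1],330],r); shot("pics/w9")
# look at the detector from straight above
r2=[180,0,B[2]-90]; q=bench([-120,0,0]); env.goto([q[0],q[1],330],r2); shot("pics/w10"); print(env.get_clock())
a=cv2.resize(cv2.imread("pics/w9.png"),(400,300)); b=cv2.resize(cv2.imread("pics/w10.png"),(400,300)); cv2.imwrite("pics/c9.png",np.hstack([a,b]))
```

```text
[ 529.66594078 -289.80388653] 32.060572642921116 1.2643846976887971
cell1 xy in tray [[-42.9, -52.6], [-43.0, 73.0]]
gap 18.747151421180593
False [ 588.6122624  -312.13447151   30.33399428]
True [ 588.26961956 -311.90518113   11.71302095] [-0.54057236  1.22450065  7.93301398]
34.2917
```

View pics/c9.png

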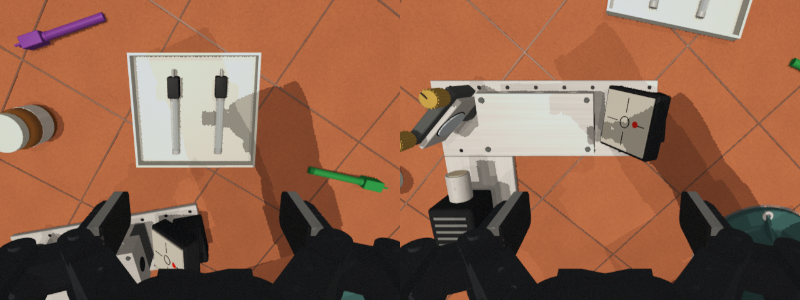

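Both cells lie flat and side by side in the tray. That was the last picture I'm allowed to view, so I'll measure the spot against the ring with image code in a rectified window view.

```bash
cat >> h.py <<'E'
def measure(fn,verbose=True):
    """spot minus ring centre, mm in mark frame (y,z)"""
    env.goto(bench([-140,0,240]),[180,0,B[2]]); env.dwell(.3); p,d,tcp=shot(fn); C=cam("wrist",tcp); M,K=C
    v,u=np.mgrid[100:400,150:500]; dd=d[100:400,150:500]; ok=dd>0
    o,r=ray(C,np.c_[u[ok],v[ok]]); P=o+r*dd[ok][:,None]
    Rb=Rot.from_euler('z',B[2],degrees=True).as_matrix(); P=(P-[B[0],B[1],0])@Rb   # bench coords
    n=np.array([1,0,1])/2**.5; e=np.array([-1,0,1])/2**.5
    m=(abs(P[:,0]+152)<20)&(abs(P[:,1])<35)&(P[:,2]>60)&(P[:,2]<150)
    k=np.median(P[m]@n)
    # rectified picture, 0.25 mm/px, y to the right, z up, centred at bench x=-152
    c0=np.array([-152,0,k*2**.5+152]); s=np.arange(-50,50,.25); Y,Z=np.meshgrid(s,s[::-1])
    Q=c0+Y[...,None]*[0,1,0]+Z[...,None]*e; q=proj(C,Q.reshape(-1,3)@Rb.T+[B[0],B[1],0]).astype(np.float32).reshape(*Y.shape,2)
    im=cv2.remap(p,q[...,0],q[...,1],cv2.INTER_CUBIC); cv2.imwrite(fn+"_r.png",im[:,:,::-1])
    f=im.astype(float); red=(f[...,0]>1.7*f[...,1])&(f[...,0]>90)&(abs(Y)<45)&(abs(Z)<45)
    _,lb,st,ce=cv2.connectedComponentsWithStats(red.astype(np.uint8)); i=1+st[1:,4].argmax(); ri=lb==i
    spot=np.array([Y[ri].mean(),Z[ri].mean()])
    g=f[...,1].copy(); 
    dark=(cv2.GaussianBlur(g,(0,0),40)-g); dark=np.clip(dark,0,60); dark[cv2.dilate(red.astype(np.uint8),np.ones((9,9)))>0]=0
    best=[]
    for R0 in np.arange(7.5,10.1,.25):
        t=np.zeros((97,97),np.float32); yy,xx=np.mgrid[-48:49,-48:49]*.25; rr=np.hypot(xx,yy); a=abs(rr-R0)<.6; b=(rr<R0-1.5)&(rr>1.5); t[a]=1/a.sum(); t[b]-=.5/b.sum(); o2=(rr>R0+1.5)&(rr<R0+3.5); t[o2]-=.5/o2.sum()
        S=cv2.filter2D(dark,-1,t); S[(abs(Y)>18)|(abs(Z)>22)]=-9; j=np.unravel_index(S.argmax(),S.shape); best.append((S[j],R0,Y[j],Z[j]))
    sc,R0,ry,rz=max(best)
    if verbose: print("plane",round(c0[2],1),"n",m.sum(),"spot",spot.round(1),"dia",round(2*(ri.sum()/np.pi)**.5*.25,1),"ring",(ry,rz),"R",R0,"score",round(sc,1))
    return spot-[ry,rz],im,(ry,rz)
E
python3 - <<'E'
from h import *
dv,im,rc=measure("pics/m1"); print(dv,"pan rad",-dv[0]/2.7,"tilt rad",-dv[1]/3.8,env.get_clock())
g=im[::8,::5].astype(int)
for row in g[8:42]: print(''.join('R' if a>1.7*b and a>90 else '#' if b<70 else '+' if b<120 else '.' for a,b,c in row[8:72]))
E
```

```text
plane 87.0 n 6017 spot [ 2.  18.7] dia 10.1 ring (np.float64(1.0), np.float64(-1.5)) R 8.75 score 53.8
[ 0.9902648  20.24007009] pan rad -0.36676473981769925 tilt rad -5.326334235120512 38.5167
##.................................+#...........................
#+.................................+#...........................
#+.................................++...........................
#..................................#+...........................
#..................................#+...........................
#........+......................++R#+...........................
#.............................+RRRRRR+..........................
+.............................RRRRRRRR..........................
+.............................RRRRRRRR..........................
..............................+RRRRRR++.........................
+...............................+RR++...........................
....................................+...........................
................................................................
....+.........................++##++.........................
[... 603 characters left out ...]
..................................................
................................................................
................................................................
...............................#................................
...............................#................................
...............................+................................
...............................+................................
..............................+.................................
..............................+.................................
..............................+.................................
..............................+.................................
```

The rectified view shows the spot 20.2 mm up the slope from the ring, and about 1 mm sideways after allowing for the window's small rotation. The tilt screw therefore needs about 5.3 rad clockwise. I'll locate the knobs precisely and then turn it.

```bash
cat >> h.py <<'E'
K0={'tilt':(102,-41),'pan':(161,18)}
def knob(name,fn):
    k=bench([*K0[name],147]); yaw=B[2]; tx=bench([1,0,0])-bench([0,0,0])
    env.goto([*(k-74*tx)[:2],240],[180,0,yaw]); env.dwell(.3); p,d,tcp=shot(fn); C=cam("wrist",tcp)
    hsv=cv2.cvtColor(p,cv2.COLOR_RGB2HSV); m=cv2.inRange(hsv,(15,110,70),(35,255,255)); q=proj(C,k)[0]
    v,u=np.mgrid[:480,:640]; near=(np.hypot(u-q[0],v-q[1])<45)&(m>0)
    o,r=ray(C,np.c_[u[near],v[near]]); P=o+r*d[near][:,None]; top=P[abs(P[:,2]-147)<4]
    (x,y),rad=cv2.minEnclosingCircle(top[:,:2].astype(np.float32)); print(name,"px",q,"n",near.sum(),len(top),"centre",(x,y),"mean",top.mean(0),"r",rad,"nominal",k)
    return np.array([x,y])
def turn(xy,deg_ccw,j6_0,z=116):
    """grip the knob at xy with joint 6 at j6_0 and turn it anticlockwise by deg_ccw seen from above"""
    for yaw in np.arange(-180,180,2.):
        q=env.solve_ik([*xy,z+60],[180,0,yaw])
        if q is not None and abs(q[5]-j6_0)<1.5: break
    else: raise SystemExit("no yaw")
    env.goto([*xy,z+60],[180,0,yaw]); q=np.array(env.get_joints()); print("j",q.round(1))
    print(env.move_l([*xy,z],None,speed=60,max_force=8)); hand.close_gripper(30)
    print("gap",env.get_finger_gap(),np.round(env.get_ft_force(),1)); q=np.array(env.get_joints()); n=int(np.ceil(abs(deg_ccw)/60)); 
    for i in range(n):
        q[5]-=deg_ccw/n; env.move_j(q)
    print("gap",env.get_finger_gap(),"T",np.round(env.get_ft_torque(),2),"j6",env.get_joints()[5])
    hand.open_gripper(); env.move_l([*xy,z+60],None,speed=100)
E
python3 - <<'E'
from h import *
a=knob('tilt',"pics/k1"); b=knob('pan',"pics/k2"); print(env.get_clock())
for n,xy in (('tilt',a),('pan',b)):
    for y in (-170,-90,0,90,170):
        q=env.solve_ik([*xy,176],[180,0,y]); print(n,y,None if q is None else q.round(0).tolist())
E
```

```text
tilt px [329.48940107 110.72092897] n 1499 1473 centre (665.1231079101562, 106.17276000976562) mean [664.8101153  106.14881038 147.35916842] r 12.749120712280273 nominal [665.21517211 104.93509164 147.        ]
pan px [328.46903193 110.79771187] n 1493 1448 centre (668.0473022460938, 189.78134155273438) mean [667.89317066 189.7537034  147.34255387] r 12.545469284057617 nominal [668.24356568 188.31871612 147.        ]
40.3667
tilt -170 [2.0, 31.0, 14.0, 73.0, 0.0, -8.0]
tilt -90 [2.0, 31.0, 14.0, 73.0, 0.0, -88.0]
tilt 0 [2.0, 31.0, 14.0, 73.0, 0.0, -178.0]
tilt 90 [2.0, 31.0, 14.0, 73.0, 0.0, 92.0]
tilt 170 [2.0, 31.0, 14.0, 73.0, 0.0, 12.0]
pan -170 [9.0, 33.0, 19.0, 75.0, 0.0, -1.0]
pan -90 [9.0, 33.0, 19.0, 75.0, 0.0, -81.0]
pan 0 [9.0, 33.0, 19.0, 75.0, 0.0, -171.0]
pan 90 [9.0, 33.0, 19.0, 75.0, 0.0, 99.0]
pan 170 [9.0, 33.0, 19.0, 75.0, 0.0, 19.0]
```

Run:
```python
from h import *
turn((665.0,106.2),-302,-156)
dv,im,rc=measure("pics/m2"); print(dv,env.get_clock())
g=im[::8,::5].astype(int)
for row in g[14:36]: print(''.join('R' if a>1.7*b and a>90 else '#' if b<70 else '+' if b<120 else '.' for a,b,c in row[20:60]))
```

```text
j [   2.1   31.    14.4   73.4    0.  -155.8]
False
gap 22.864717251971076 [-1.3 -2.5  2.5]
gap 23.366587996938392 T [-1.91  0.05 -0.02] j6 146.1804398414365
plane 87.0 n 6038 spot [-0.2 -1.2] dia 10.1 ring (np.float64(1.0), np.float64(-1.5)) R 8.75 score 54.1
[-1.15794574  0.34554264] 54.2167
......................+#................
......................+#................
......................++................
......................#+................
......................#+................
............+...........................
........................................
...............+..++++++................
................+#++++++#++.............
+..............#...RRR+.++#+............
....++###.....#..RRRRRRR..+#............
..............#.RRRRRRRR...##...........
..............#..RRRRRRR...+#...........
..............#..RRRRRRR...++....##+....
...............#....R.....+#...........+
................+#.......#+.............
..................+#+##+#...............
........................................
........................................
........................................
...................#....................
...................#....................
```

The spot is now inside the ring, 1.2 mm off to the side. I'll centre it with the pan screw, about +25°.

Run:
```python
from h import *
turn((668.0,189.8),25,40)
dv,im,rc=measure("pics/m3"); print(dv,env.get_clock())
# final check of the tray
r,R=grip(0,-10.5); env.goto([529,-290,330],r); p,d,tcp=shot("pics/w11"); C=cam("wrist",tcp)
a=cv2.imread("pics/w9.png"); print("diff to w9",np.abs(a.astype(int)[80:280,210:440]-p[80:280,210:440,::-1]).mean())
m=(p.max(2)<60).astype(np.uint8); m[290:]=0
_,lb,st,ce=cv2.connectedComponentsWithStats(m)
for s,c in zip(st[1:],ce[1:]):
    if 200<s[4]<3000: print(s.tolist(),at_z(C,[c],28)[0].round(1))
w=(p.min(2)>150).astype(np.uint8); print("tray bbox",cv2.boundingRect(w[60:290,150:500]),"w9",cv2.boundingRect((a.min(2)>150).astype(np.uint8)[60:290,150:500]))
```

```text
j [ 9.1 33.3 18.6 75.3 -0.  41.2]
False
gap 23.297522736143645 [0.7 2.9 2. ]
gap 22.840722091851347 T [-0.91  0.32  0.04] j6 16.35050049482305
plane 87.1 n 6009 spot [ 1.  -1.4] dia 10.1 ring (np.float64(1.0), np.float64(-1.5)) R 8.75 score 53.7
[-0.02595628  0.09328649] 61.1083
diff to w9 3.439985507246377
[268, 122, 20, 36, 603] [ 597.5 -301.7   28. ]
[344, 122, 19, 35, 630] [ 530.9 -345.1   28. ]
tray bbox (53, 24, 215, 184) w9 (53, 24, 215, 184)
```

```bash
python3 -c "
from workcell import env
print(env.job_done(), env.get_clock())"
```

```text
the job is handed in; nothing more can be done
the job is handed in; nothing more can be done
```

I handed the job in at about 61 s: cells 1 and 2 (cell 3 was absent) were drawn straight out and lie side by side in the tray, and only then was the light spot turned to about 0.1 mm from the ring's centre; I saw nothing disturb the bottle, jar or screwdriver, though I did not re-measure them at the end.

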